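# Zero the hand-cranked syringe driver and wind on two turns

### The arm

A 6-joint arm with a two-finger parallel gripper is mounted at the origin on the work surface. World frame = base frame: x ahead of the robot, y to its left, z up, the work surface at z = 0. Lengths are in m, angles in rad, forces in N, time in s.
With the tool pointing down it reaches from about 0.25 to 0.85 m from the base axis. Payload 12.5 kg.
Tool frame: the origin (TCP) lies midway between the tips of the shut fingers; the grasp point (between the pads) lies 19 mm behind it; z points along the fingers, y is the line along which they close (so a half turn about z gives the same grasp; the last joint's range is limited). The gripper opens to 93 mm and grips with 3 to 60 N. Pads are 15 mm wide; open, the fingers measure 128 mm over their backs; the gripper's body (75 mm by 188 mm) begins 65 mm behind the grasp point.
Start: joints at [-1.303, 0.351, 1.652, -0, 1.139, -0.085], TCP at [0.19, -0.516, 0.219] pointing down, gripper open.
Joint ranges: [-2.75, 2.75], [-0.79, 2.1], [0.01, 2.65], [-1.57, 4.71], [0.07, 3.14], [-2.87, 2.87]. Speed limits (rad/s): [2.22, 2.22, 2.79, 3.14, 3.14, 3.14].

### API

Orientations are given as [roll, pitch, yaw] about the fixed x, y, z axes, in that order (R = Rz(yaw) Ry(pitch) Rx(roll)).
In Python, from cell import robot gives the robot as it stands.
- The arm moves only by the tool move_arm, never from a script. Its argument "targets" is a list of rows, each an object with "linear": the shift along the world's x, y, z normalised to -1 to 1, where 1 is 2.5 cm, a list of three; "twist": the turn about the world's z normalised to -1 to 1, where 1 is pi rad. In form: [{"linear": [tx, ty, tz], "twist": twist}, ...]. A call has 1 to 12 rows; each row shifts and turns the commanded pose from where the row before left it; what a row does not reach is not made up. A row lasts 1/12 s, in which the tool goes at most 41.7 mm and 7.16 degrees, less where a joint would pass 70% of its speed; a pose out of reach is approached as far as the arm can. A call with a number of a shift or a turn outside -1 to 1 is refused whole. A call with a gripper value outside its range is refused whole. "grip" is the opening, from 0 (shut) to 1 (fully open), set as the call begins (left out, the last holds). The fingers move at their own pace and stop on an object; "force" is the grip in N (left out, the last holds). Time passes only in rows, so rows that do not move let the fingers close. It gives the time, the measured TCP pose, the force, the opening and the grip force at its end, in the units of the state.
- robot.get_obs(): the state, without advancing time (a new reading comes with each control period).
- robot.read_camera(name): name is "scene" or "top" or "wrist"; returns a dict with "frame" (480x640x3 uint8, red, green, blue), "range_z" (480x640 float32, m along the optical axis (not along the pixel's ray), 0 where there is no reading), "fx", "fy", "cx", "cy" (pixels), "world_from_camera" (4x4, takes a point from camera to world coordinates). Camera axes: x right, y down, z forward; pixel columns grow to the right and rows downward; lengths in m; the calibration is good to about 2 mm. A picture is of the moment at which its call begins.
- robot.sign_off(): hands the job in; it is judged then, once.
Trained networks look in a picture, given as the dict that the camera call returned (one of the last four; its "shot" number tells which), for a name from the list of things; names that differ only in an ending like _2 or _b are one class to them, and where a whole thing is asked for, a point or a joint stands for the part that bears it (a point fixed in the world has none). Each returns a list of dicts, best first, with "confidence" (0 to 1); they miss things now and then, are a little off and sometimes report something else, mostly with a low value. They report only what shows in the picture. A call takes as long as a camera call.
- robot.recognise(name, picture): "extent" ([left, top, right, bottom] in pixels, round what is visible of it).
- robot.cut_out(name, picture): "pixels" (480x640 bool, what is visible of it) and "extent" ([left, top, right, bottom] in pixels, round what is visible of it).
- robot.landmark_of(name, picture): "centre" ([column, row] in pixels: a listed point, or the origin of a listed thing).
The state is a dict: "t": time; "joints": joint angles; "qvel": joint speeds; "joint_torque": joint torques, N m; "tool_pos": TCP position; "tcp_rot": TCP orientation; "ft_force": force on the tool from outside, world axes, zero at the start; "wrist_torque": the same for the moment, N m; "grip_width": opening from 0.0 (shut) to 1.0 (fully open); "grasp_force": force on a finger pad.
Only numpy, scipy, OpenCV 4.12 (cv2) and the standard library are available. Lean on these libraries where they do the work, as an engineer would, in place of code of your own. Each camera call takes 0.05 s, during which the arm holds its last target. There are 200 camera calls.

### The job

Zero the hand-cranked syringe driver: gently wind its crank back (anticlockwise seen from above) until you feel it come up against the stop, then wind it forward (clockwise) exactly two full turns from there. Then let go of the crank and push the spindle lock tab fully home towards the crank. Do not force the crank against its stop, and leave the other things on the bench where they are.

Things in the scene. Friction and masses are not known exactly. Their poses are not given: they have to be found in the camera images.
- driver: Hand-cranked syringe driver, fixed: white and aluminium housing, 130 mm (its x, -65 to 65) by 320 mm (its y, -75 to 245), flat deck 60 mm above the bench. Origin: on the vertical crank axis at bench height; z up. A syringe lies along y at x = 32 mm, y over 165 mm. All but the crank is lower than 95 mm. Yaw within 0.4 rad of the robot's axes.
- axis (a point): Point on the crank's vertical axis, 105 mm above the bench. The crank starts an eighth to two thirds of a turn forward (clockwise seen from above) of its stop. The stop is hidden inside the housing, in a different direction each time, and firm against anticlockwise winding. Forward there is room for over nine turns.
- knob_mid (a point): The crank's upright black knob: cylinder 22 mm in diameter, 44 mm tall, from 89 to 133 mm above the bench, spinning freely on its pin, so a gripper holding it need not turn. This point is on its axis, 113 mm above the bench, 45 mm from the crank axis.
- crank: Crank arm with its knob: flat bar 16 mm wide, 78 to 86 mm above the bench; origin on the crank axis, 70 mm up, x along the arm to the knob. Winding takes about 4 N at the knob; it stays where it is left. The arm sits on its spindle by a stiff spring: it yields 0.009 rad (0.4 mm at the knob) per N of push at the knob.
- spindle: The crank's spindle, a steel stub 18 mm in diameter under the arm; origin on the crank axis, 70 mm above the bench, x in line with the arm while no load springs the arm. Springing the arm over 0.25 rad from it (a push of about 28 N along the knob's path) is forcing the crank.
- pusher_block (a point): Top centre of the small aluminium pusher block (34 by 12 mm) behind the syringe's plunger, at x = 32 mm, y about 105 mm in the driver's frame. Winding forward drives it towards the driver's +y by only 1 mm a turn, too little to count turns by.
- lock_tab (a point): Top centre of the spindle lock's black tab: 24 mm (driver's x) by 10 mm (y), from 66 to 90 mm above the bench, at x = -40 mm in the driver's frame. It slides along the driver's y: y = 125 mm when open (122 to 125 at the start), 100 mm when fully home on its end stop, nearest the crank.
- lock: The spindle lock slide that carries the tab; origin 30 mm under the tab's top, on the deck; axes as the driver's. It takes about 3 N to slide and stays where it is left.
- vial: Bystander: small jar, 32 mm in diameter, 55 mm tall, standing loose; origin at the centre of its underside.
- tip_rack: Bystander: loose pipette tip rack, 85 by 120 by 45 mm, origin at the centre of its underside.
- pipette: Bystander: loose pipette lying along its x, 240 mm long, 24 mm thick, origin under its middle.

How it is judged:
On the way, in this order (a step that is already met when the one before it is completed fails the run):
1. the crank is wound back onto its stop (within 6 degrees) (y of pusher_block in the frame of driver below 0.105017 m), for 0.1 s.
2. the crank is wound forward two full turns from the stop (within 0.06 turn) (y of pusher_block in the frame of driver between 0.10694 and 0.10706 m), for 0.2 s.
3. the lock tab is pushed fully home (within 2.5 mm) (y of lock_tab in the frame of driver below 0.1025 m), for 0.1 s.
At the end, for the whole second after the job is handed in: The crank stands two full turns forward of its stop (within 0.06 turn, about 22 degrees), let go; the lock tab is within 2.5 mm of its end stop (all of step 2 and y of lock_tab in the frame of driver below 0.1025 m); the robot touches nothing.
It fails at once if the crank is forced (arm sprung over 0.25 rad from its spindle, about 28 N at the knob) (angle between the x axis of crank and the x axis of spindle, either way round above 0.25 rad).
It fails at once if the vial is disturbed (moved 20 mm) (distance of vial from where it was at the start of the episode above 0.02 m).
It fails at once if the tip rack is disturbed (moved 20 mm) (distance of tip_rack from where it was at the start of the episode above 0.02 m).
It fails at once if the pipette is disturbed (moved 20 mm) (distance of pipette from where it was at the start of the episode above 0.02 m).
It also fails if it takes over 72 s, if anything falls off the work surface, if the arm or the gripper's body presses on something with over 40 N, if the wrist force passes 120 N, or if a joint passes its speed limit or range.

## Working session

There is one attempt and no reset: what is moved stays moved. The work goes in short steps, Python scripts to look and compute and a tool call to move; the robot and the scene stay as the last step left them, time stands still between calls to the robot, and variables do not carry over. Pictures are saved under pics/ and viewed, at most 10 in all, crops included, and the job is handed in when it is done.

Besides the shell and the picture viewer there is one more tool, called after "Emit:" as name([rows], argument=value, ...), one row to a line, values as JSON. move_arm: Moves the arm, as the interface text tells. Its arguments: {"type":"object","properties":{"targets":{"type":"array"},"grip":{"type":"number"},"force":{"type":"number"}},"required":["targets"]}

```bash
mkdir -p pics; ls
cat > h.py <<'E'
import numpy as np, cv2
from cell import robot
def ray(p,px):
    T=np.array(p["world_from_camera"]); d=np.array([(px[0]-p["cx"])/p["fx"],(px[1]-p["cy"])/p["fy"],1.])
    return T[:3,3],T[:3,:3]@d
def at_z(p,px,z):
    o,d=ray(p,px); return o+d*(z-o[2])/d[2]
def at_depth(p,px):
    c,r=int(round(px[0])),int(round(px[1])); w=p["range_z"][max(r-2,0):r+3,max(c-2,0):c+3]; w=w[w>0]
    o,d=ray(p,px); return o+d*np.median(w) if len(w) else None
Z=dict(axis=.105,knob_mid=.113,lock_tab=.09,driver=0.,crank=.07,vial=0.,tip_rack=0.,pipette=0.,pusher_block=None)
E
python3 - <<'E'
from h import *
np.set_printoptions(precision=4,suppress=True)
for c in ("top","scene"):
    p=robot.read_camera(c); cv2.imwrite(f"pics/{c}0.png",p["frame"][:,:,::-1])
    print(c,np.array(p["world_from_camera"])[:3,3])
    for n,z in Z.items():
        for r in robot.landmark_of(n,p)[:2]:
            print(n,round(r["confidence"],2),np.round(r["centre"]),at_z(p,r["centre"],z) if z is not None else '',at_depth(p,r["centre"]))
print(robot.get_obs())
E
```

```text
pics
top [ 0.154  -0.0173  1.6889]
axis 0.85 [320. 238.] [ 0.5109 -0.0143  0.105 ] [ 0.5152 -0.0142  0.0859]
knob_mid 0.65 [306. 224.] [0.5457 0.0207 0.113 ] [0.5407 0.0203 0.133 ]
lock_tab 0.56 [274. 259.] [0.4609 0.1054 0.09  ] [0.4611 0.1055 0.0889]
lock_tab 0.22 [274. 262.] [0.4532 0.1038 0.09  ] [0.4538 0.1041 0.0868]
driver 0.63 [318. 243.] [ 0.5194 -0.0083  0.    ] [ 0.5006 -0.0087  0.0869]
crank 0.67 [314. 239.] [ 0.5152 -0.0003  0.07  ] [ 0.5123 -0.0005  0.0831]
crank 0.16 [153. 230.] [0.5484 0.4293 0.07  ] [0.5545 0.4361 0.0452]
vial 0.43 [183. 274.] [0.4404 0.3606 0.    ] [0.4309 0.348  0.056 ]
tip_rack 0.96 [152. 230.] [0.5667 0.4506 0.    ] [0.5556 0.4381 0.0452]
pipette 0.67 [482. 254.] [ 0.4805 -0.4611  0.    ] [ 0.4781 -0.4579  0.0122]
pipette 0.38 [315. 240.] [ 0.528  -0.0012  0.    ] [ 0.5089 -0.002   0.0862]
pusher_block 0.47 [277. 232.]  [0.5343 0.0968 0.0853]
scene [ 1.3872 -0.515   1.2815]
axis 0.65 [312. 224.] [ 0.5066 -0.0078  0.105 ] [0.4734 0.0114 0.0606]
knob_mid 0.74 [460. 195.] [0.6331 0.3562 0.113 ] [0.5901 0.4058 0.0464]
knob_mid 0.57 [328. 228.] [0.544
[... 369 characters left out ...]
.    ] [0.5869 0.4112 0.0452]
pipette 0.73 [142. 323.] [ 0.4762 -0.4713  0.    ] [ 0.4923 -0.4721  0.0226]
pusher_block 0.66 [351. 223.]  [0.5347 0.0885 0.0767]
pusher_block 0.22 [410. 184.]  [0.4526 0.3494 0.0052]
{'t': 1.0, 'joints': array([-1.3026,  0.3507,  1.6518, -0.    ,  1.1391, -0.0846]), 'qvel': array([ 0.0001, -0.0011, -0.0013,  0.0019,  0.0012,  0.0018]), 'joint_torque': array([ -0.003 , -49.7269, -28.5496,   0.0697,   0.022 ,  -0.    ]), 'tool_pos': array([ 0.1901, -0.5161,  0.2186]), 'tcp_rot': array([3.1416, 0.    , 0.3528]), 'ft_force': array([-0.1501,  0.0213,  0.0386]), 'wrist_torque': array([-0.0202,  0.0236,  0.0237]), 'grasp_force': 0.0, 'grip_width': 0.9979535486232896}
```

Emit:
move_arm([
  {"linear": [0.5,0.9,0.2],"twist": -0.0036},
  {"linear": [0.5,0.9,0.2],"twist": -0.0036},
  {"linear": [0.5,0.9,0.2],"twist": -0.0036},
  {"linear": [0.5,0.9,0.2],"twist": -0.0036},
  {"linear": [0.5,0.9,0.2],"twist": -0.0036},
  {"linear": [0.5,0.9,0.2],"twist": -0.0036},
  {"linear": [0.5,0.9,0.2],"twist": -0.0036},
  {"linear": [0.5,0.9,0.2],"twist": -0.0036},
  {"linear": [0.5,0.9,0.2],"twist": -0.0036},
  {"linear": [0.5,0.9,0.2],"twist": -0.0036},
  {"linear": [0.5,0.9,0.2],"twist": -0.0036},
  {"linear": [0.5,0.9,0.2],"twist": -0.0036},
], grip=0.55)

```text
t: 2.0
tool_pos: [0.3405, -0.2449, 0.279]
tcp_rot: [3.141, -0.0, 0.216]
ft_force: [-0.0, 0.1, 0.2]
grip_width: 0.547
grasp_force: 0.0
```

Emit:
move_arm([
  {"linear": [0.5,0.9,0.2],"twist": -0.0036},
  {"linear": [0.5,0.9,0.2],"twist": -0.0036},
  {"linear": [0.5,0.9,0.2],"twist": -0.0036},
  {"linear": [0.5,0.9,0.2],"twist": -0.0036},
  {"linear": [0.5,0.9,0.2],"twist": -0.0036},
  {"linear": [0.5,0.9,0.2],"twist": -0.0036},
  {"linear": [0.5,0.9,0.2],"twist": -0.0036},
  {"linear": [0.5,0.9,0.2],"twist": -0.0036},
  {"linear": [0.5,0.9,0.2],"twist": -0.0036},
  {"linear": [0.5,0.9,0.2],"twist": -0.0036},
  {"linear": [0.5,0.7,0.2],"twist": -0.0036},
  {"linear": [0,0,0],"twist": 0},
])

```text
t: 3.0
tool_pos: [0.4791, -0.0012, 0.3343]
tcp_rot: [-3.141, -0.002, 0.094]
ft_force: [1.0, 0.4, -0.3]
grip_width: 0.546
grasp_force: 0.0
```

Run:
```python
from h import *
np.set_printoptions(precision=4,suppress=True)
p=robot.read_camera("wrist"); cv2.imwrite("pics/w1.png",p["frame"][:,:,::-1])
print(np.array(p["world_from_camera"]),p["fx"])
for n in ("axis","knob_mid","lock_tab","driver","crank","pusher_block"):
    z=Z[n]
    for r in robot.landmark_of(n,p)[:2]:
        print(n,round(r["confidence"],2),np.round(r["centre"]),at_z(p,r["centre"],z) if z is not None else '',at_depth(p,r["centre"]))
o=robot.get_obs();print(o["t"],o["tool_pos"],o["tcp_rot"],o["joints"])
```

```text
[[ 0.0945 -0.9567 -0.2751  0.556 ]
 [-0.9955 -0.0908 -0.0262  0.0055]
 [ 0.0001  0.2764 -0.961   0.5006]
 [ 0.      0.      0.      1.    ]] 428.96524543201906
axis 0.78 [334. 166.] [ 0.5118 -0.0146  0.105 ] [ 0.51   -0.0155  0.0883]
knob_mid 0.96 [303. 124.] [0.546  0.0168 0.113 ] [0.5466 0.0161 0.1363]
lock_tab 0.67 [205. 205.] [0.4607 0.1054 0.09  ] [0.4608 0.1053 0.0905]
driver 0.7 [325. 156.] [ 0.51   -0.0086  0.    ] [ 0.518  -0.0061  0.0877]
crank 0.58 [330. 162.] [ 0.5117 -0.0123  0.07  ] [ 0.5136 -0.0115  0.0882]
crank 0.18 [221. 130.] [0.5321 0.0971 0.07  ] [0.5328 0.0943 0.0833]
pusher_block 0.81 [223. 132.]  [0.5309 0.092  0.0833]
pusher_block 0.32 [330. 160.]  [ 0.5148 -0.0108  0.0885]
3.35 [ 0.4772 -0.0043  0.3336] [3.1416 0.0002 0.0917] [-0.1065  0.1141  1.6682 -0.0001  1.3595  1.3727]
```

View pics/w1.png

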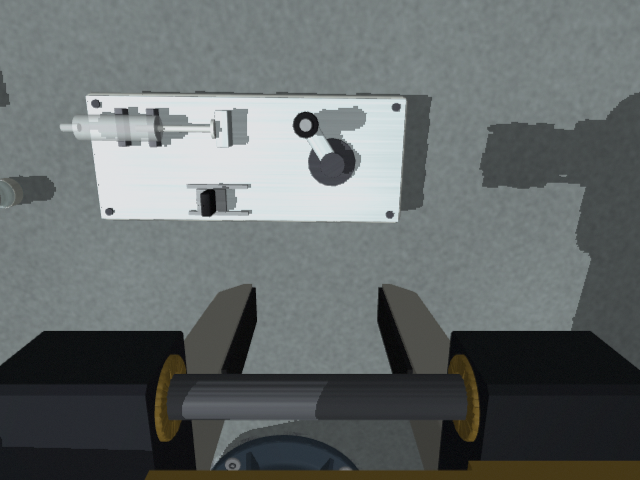

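Emit:
move_arm([
  {"linear": [0.544,0.16,-0.84],"twist": 0},
  {"linear": [0.544,0.16,-0.84],"twist": 0},
  {"linear": [0.544,0.16,-0.84],"twist": 0},
  {"linear": [0.544,0.16,-0.84],"twist": 0},
  {"linear": [0.544,0.16,-0.84],"twist": 0},
  {"linear": [0,0,-0.84],"twist": 0},
  {"linear": [0,0,-0.84],"twist": 0},
  {"linear": [0,0,-0.84],"twist": 0},
  {"linear": [0,0,-0.84],"twist": 0},
  {"linear": [0,0,-0.84],"twist": 0},
  {"linear": [0,0,-0.84],"twist": 0},
  {"linear": [0,0,0],"twist": 0},
])

```text
t: 4.35
tool_pos: [0.5434, 0.0159, 0.0993]
tcp_rot: [-3.141, 0.006, 0.092]
ft_force: [-0.7, 0.2, 0.1]
grip_width: 0.551
grasp_force: 0.0
```

Emit:
move_arm([
  {"linear": [0,0,0],"twist": 0},
  {"linear": [0,0,0],"twist": 0},
  {"linear": [0,0,0],"twist": 0},
  {"linear": [0,0,0],"twist": 0},
  {"linear": [0,0,0],"twist": 0},
  {"linear": [0,0,0],"twist": 0},
], grip=0, force=15)

```text
t: 4.85
tool_pos: [0.5461, 0.016, 0.1034]
tcp_rot: [3.141, -0.002, 0.093]
ft_force: [0.6, -2.9, 2.7]
grip_width: 0.232
grasp_force: 15.0
```

Run:
```python
from h import *
r=.0455
a=41.5+4.5*np.arange(0,57)
P=np.c_[np.cos(np.radians(a)),np.sin(np.radians(a))]*r/.025
Q=np.round(P,2);d=np.diff(Q,axis=0)
for i,(x,y) in enumerate(d): print(f"{a[i+1]:.0f}: {x:.2f},{y:.2f}",end="  ")
```

```text
46: -0.10,0.10  50: -0.10,0.09  55: -0.12,0.09  60: -0.12,0.08  64: -0.12,0.07  68: -0.13,0.05  73: -0.14,0.05  78: -0.14,0.04  82: -0.14,0.02  86: -0.14,0.02  91: -0.14,0.00  96: -0.14,-0.01  100: -0.15,-0.02  104: -0.14,-0.03  109: -0.13,-0.04  114: -0.14,-0.05  118: -0.12,-0.06  122: -0.13,-0.08  127: -0.12,-0.08  132: -0.11,-0.09  136: -0.10,-0.10  140: -0.09,-0.10  145: -0.09,-0.12  150: -0.08,-0.12  154: -0.07,-0.12  158: -0.05,-0.13  163: -0.05,-0.14  168: -0.04,-0.14  172: -0.02,-0.14  176: -0.02,-0.14  181: 0.00,-0.14  186: 0.01,-0.14  190: 0.02,-0.15  194: 0.03,-0.14  199: 0.04,-0.13  204: 0.05,-0.14  208: 0.06,-0.12  212: 0.08,-0.13  217: 0.08,-0.12  222: 0.09,-0.11  226: 0.10,-0.10  230: 0.10,-0.09  235: 0.12,-0.09  240: 0.12,-0.08  244: 0.12,-0.07  248: 0.13,-0.05  253: 0.14,-0.05  258: 0.14,-0.04  262: 0.14,-0.02  266: 0.14,-0.02  271: 0.14,0.00  276: 0.14,0.01  280: 0.15,0.02  284: 0.14,0.03  289: 0.13,0.04  294: 0.14,0.05
```

Emit:
move_arm([
  {"linear": [-0.1,0.1,0],"twist": 0},
  {"linear": [-0.1,0.09,0],"twist": 0},
  {"linear": [-0.12,0.09,0],"twist": 0},
  {"linear": [-0.12,0.08,0],"twist": 0},
  {"linear": [-0.12,0.07,0],"twist": 0},
  {"linear": [-0.13,0.05,0],"twist": 0},
  {"linear": [-0.14,0.05,0],"twist": 0},
  {"linear": [-0.14,0.04,0],"twist": 0},
  {"linear": [-0.14,0.02,0],"twist": 0},
  {"linear": [-0.14,0.02,0],"twist": 0},
  {"linear": [0,0,0],"twist": 0},
])

```text
t: 5.77
tool_pos: [0.5148, 0.0321, 0.1034]
tcp_rot: [-3.141, -0.003, 0.093]
ft_force: [4.4, 0.4, 6.8]
grip_width: 0.232
grasp_force: 15.0
```

Emit:
move_arm([
  {"linear": [-0.14,0,0],"twist": 0},
  {"linear": [-0.14,-0.01,0],"twist": 0},
  {"linear": [0,0,0],"twist": 0},
])

```text
t: 6.02
tool_pos: [0.5078, 0.0321, 0.1034]
tcp_rot: [-3.141, -0.003, 0.093]
ft_force: [4.7, 1.6, 6.8]
grip_width: 0.233
grasp_force: 15.0
```

Emit:
move_arm([
  {"linear": [-0.15,-0.02,0],"twist": 0},
  {"linear": [-0.14,-0.03,0],"twist": 0},
  {"linear": [0,0,0],"twist": 0},
])

```text
t: 6.27
tool_pos: [0.5005, 0.0309, 0.1034]
tcp_rot: [-3.141, -0.003, 0.092]
ft_force: [3.2, 2.7, 5.9]
grip_width: 0.23
grasp_force: 15.0
```

Emit:
move_arm([
  {"linear": [-0.13,-0.04,0],"twist": 0},
  {"linear": [-0.14,-0.05,0],"twist": 0},
  {"linear": [0,0,0],"twist": 0},
])

```text
t: 6.52
tool_pos: [0.4937, 0.0287, 0.1034]
tcp_rot: [-3.141, -0.002, 0.092]
ft_force: [2.4, 3.3, 7.8]
grip_width: 0.23
grasp_force: 15.0
```

Emit:
move_arm([
  {"linear": [-0.12,-0.06,0],"twist": 0},
  {"linear": [-0.13,-0.08,0],"twist": 0},
  {"linear": [0,0,0],"twist": 0},
])

```text
t: 6.77
tool_pos: [0.4875, 0.0254, 0.1034]
tcp_rot: [-3.14, -0.003, 0.092]
ft_force: [2.5, 7.2, 8.3]
grip_width: 0.227
grasp_force: 15.0
```

Emit:
move_arm([
  {"linear": [-0.12,-0.08,0],"twist": 0},
  {"linear": [0,0,0],"twist": 0},
])

```text
t: 6.93
tool_pos: [0.4852, 0.0238, 0.1035]
tcp_rot: [-3.14, -0.004, 0.092]
ft_force: [6.9, 10.9, 6.3]
grip_width: 0.229
grasp_force: 15.0
```

Emit:
move_arm([
  {"linear": [-0.07,-0.06,0],"twist": 0},
  {"linear": [0,0,0],"twist": 0},
  {"linear": [0,0,0],"twist": 0},
])

```text
t: 7.18
tool_pos: [0.484, 0.0228, 0.1036]
tcp_rot: [-3.139, -0.005, 0.092]
ft_force: [7.4, 13.9, 5.5]
grip_width: 0.228
grasp_force: 15.0
```

Run:
```python
from h import *
a=120-10*np.arange(0,37)
Q=np.round(np.c_[np.cos(np.radians(a)),np.sin(np.radians(a))]*1.83,2)
print(Q[0])
for k in range(3): print([{"linear":[round(x,2),round(y,2),0],"twist":0} for x,y in np.diff(Q,axis=0)[12*k:12*k+12]])
```

```text
[-0.91  1.58]
[{'linear': [np.float64(0.28), np.float64(0.14), 0], 'twist': 0}, {'linear': [np.float64(0.31), np.float64(0.08), 0], 'twist': 0}, {'linear': [np.float64(0.32), np.float64(0.03), 0], 'twist': 0}, {'linear': [np.float64(0.32), np.float64(-0.03), 0], 'twist': 0}, {'linear': [np.float64(0.31), np.float64(-0.08), 0], 'twist': 0}, {'linear': [np.float64(0.29), np.float64(-0.14), 0], 'twist': 0}, {'linear': [np.float64(0.26), np.float64(-0.18), 0], 'twist': 0}, {'linear': [np.float64(0.22), np.float64(-0.22), 0], 'twist': 0}, {'linear': [np.float64(0.18), np.float64(-0.27), 0], 'twist': 0}, {'linear': [np.float64(0.14), np.float64(-0.28), 0], 'twist': 0}, {'linear': [np.float64(0.08), np.float64(-0.31), 0], 'twist': 0}, {'linear': [np.float64(0.03), np.float64(-0.32), 0], 'twist': 0}]
[{'linear': [np.float64(-0.03), np.float64(-0.32), 0], 'twist': 0}, {'linear': [np.float64(-0.08), np.float64(-0.31), 0], 'twist': 0}, {'linear': [np.float64(-0.14), np.float64(-0.28), 0], 'twist': 0}, {'linear': [np.float64(-0.18), np.float64(-0.27), 0], 'twist': 0}, {'linear': [np.float64(-0.2
[... 592 characters left out ...]
t64(-0.22), np.float64(0.22), 0], 'twist': 0}, {'linear': [np.float64(-0.18), np.float64(0.27), 0], 'twist': 0}, {'linear': [np.float64(-0.14), np.float64(0.28), 0], 'twist': 0}, {'linear': [np.float64(-0.08), np.float64(0.31), 0], 'twist': 0}, {'linear': [np.float64(-0.03), np.float64(0.32), 0], 'twist': 0}, {'linear': [np.float64(0.03), np.float64(0.32), 0], 'twist': 0}, {'linear': [np.float64(0.08), np.float64(0.31), 0], 'twist': 0}, {'linear': [np.float64(0.14), np.float64(0.29), 0], 'twist': 0}, {'linear': [np.float64(0.18), np.float64(0.26), 0], 'twist': 0}, {'linear': [np.float64(0.22), np.float64(0.22), 0], 'twist': 0}, {'linear': [np.float64(0.26), np.float64(0.18), 0], 'twist': 0}]
```

Emit:
move_arm([
  {"linear": [0.12,0.1,0],"twist": 0},
  {"linear": [0.14,0.09,0],"twist": 0},
  {"linear": [0,0,0],"twist": 0},
])

```text
t: 7.43
tool_pos: [0.4894, 0.0267, 0.1033]
tcp_rot: [-3.141, -0.001, 0.093]
ft_force: [-0.2, 2.8, 9.7]
grip_width: 0.229
grasp_force: 15.0
```

Emit:
move_arm([
  {"linear": [0.28,0.14,0],"twist": 0},
  {"linear": [0.31,0.08,0],"twist": 0},
  {"linear": [0.32,0.03,0],"twist": 0},
  {"linear": [0.32,-0.03,0],"twist": 0},
  {"linear": [0.31,-0.08,0],"twist": 0},
  {"linear": [0.29,-0.14,0],"twist": 0},
  {"linear": [0.26,-0.18,0],"twist": 0},
  {"linear": [0.22,-0.22,0],"twist": 0},
  {"linear": [0.18,-0.27,0],"twist": 0},
  {"linear": [0.14,-0.28,0],"twist": 0},
  {"linear": [0.08,-0.31,0],"twist": 0},
  {"linear": [0.03,-0.32,0],"twist": 0},
])

```text
t: 8.43
tool_pos: [0.5568, -0.013, 0.103]
tcp_rot: [-3.14, 0.001, 0.093]
ft_force: [-3.3, 4.5, 9.1]
grip_width: 0.232
grasp_force: 15.0
```

Emit:
move_arm([
  {"linear": [-0.03,-0.32,0],"twist": 0},
  {"linear": [-0.08,-0.31,0],"twist": 0},
  {"linear": [-0.14,-0.28,0],"twist": 0},
  {"linear": [-0.18,-0.27,0],"twist": 0},
  {"linear": [-0.22,-0.22,0],"twist": 0},
  {"linear": [-0.26,-0.18,0],"twist": 0},
  {"linear": [-0.29,-0.14,0],"twist": 0},
  {"linear": [-0.31,-0.08,0],"twist": 0},
  {"linear": [-0.32,-0.03,0],"twist": 0},
  {"linear": [-0.32,0.03,0],"twist": 0},
  {"linear": [-0.31,0.08,0],"twist": 0},
  {"linear": [-0.28,0.14,0],"twist": 0},
])

```text
t: 9.43
tool_pos: [0.4897, -0.0528, 0.1034]
tcp_rot: [-3.142, -0.004, 0.092]
ft_force: [6.2, 1.4, 3.6]
grip_width: 0.232
grasp_force: 15.0
```

Emit:
move_arm([
  {"linear": [-0.27,0.18,0],"twist": 0},
  {"linear": [-0.22,0.22,0],"twist": 0},
  {"linear": [-0.18,0.27,0],"twist": 0},
  {"linear": [-0.14,0.28,0],"twist": 0},
  {"linear": [-0.08,0.31,0],"twist": 0},
  {"linear": [-0.03,0.32,0],"twist": 0},
  {"linear": [0.03,0.32,0],"twist": 0},
  {"linear": [0.08,0.31,0],"twist": 0},
  {"linear": [0.14,0.29,0],"twist": 0},
  {"linear": [0.18,0.26,0],"twist": 0},
  {"linear": [0.22,0.22,0],"twist": 0},
  {"linear": [0.26,0.18,0],"twist": 0},
])

```text
t: 10.43
tool_pos: [0.4881, 0.0261, 0.1031]
tcp_rot: [3.141, 0.001, 0.093]
ft_force: [-3.2, -4.4, 10.2]
grip_width: 0.23
grasp_force: 15.0
```

Emit:
move_arm([
  {"linear": [0.28,0.14,0],"twist": 0},
  {"linear": [0.31,0.08,0],"twist": 0},
  {"linear": [0.32,0.03,0],"twist": 0},
  {"linear": [0.32,-0.03,0],"twist": 0},
  {"linear": [0.31,-0.08,0],"twist": 0},
  {"linear": [0.29,-0.14,0],"twist": 0},
  {"linear": [0.26,-0.18,0],"twist": 0},
  {"linear": [0.22,-0.22,0],"twist": 0},
  {"linear": [0.18,-0.27,0],"twist": 0},
  {"linear": [0.14,-0.28,0],"twist": 0},
  {"linear": [0.08,-0.31,0],"twist": 0},
  {"linear": [0.03,-0.32,0],"twist": 0},
])

```text
t: 11.43
tool_pos: [0.5568, -0.013, 0.1031]
tcp_rot: [-3.14, 0.001, 0.093]
ft_force: [-4.1, 5.1, 8.3]
grip_width: 0.233
grasp_force: 15.0
```

Emit:
move_arm([
  {"linear": [-0.03,-0.32,0],"twist": 0},
  {"linear": [-0.08,-0.31,0],"twist": 0},
  {"linear": [-0.14,-0.28,0],"twist": 0},
  {"linear": [-0.18,-0.27,0],"twist": 0},
  {"linear": [-0.22,-0.22,0],"twist": 0},
  {"linear": [-0.26,-0.18,0],"twist": 0},
  {"linear": [-0.29,-0.14,0],"twist": 0},
  {"linear": [-0.31,-0.08,0],"twist": 0},
  {"linear": [-0.32,-0.03,0],"twist": 0},
  {"linear": [-0.32,0.03,0],"twist": 0},
  {"linear": [-0.31,0.08,0],"twist": 0},
  {"linear": [-0.28,0.14,0],"twist": 0},
])

```text
t: 12.43
tool_pos: [0.4895, -0.0528, 0.1034]
tcp_rot: [-3.141, -0.004, 0.092]
ft_force: [5.7, 1.2, 4.3]
grip_width: 0.228
grasp_force: 15.0
```

Emit:
move_arm([
  {"linear": [-0.27,0.18,0],"twist": 0},
  {"linear": [-0.22,0.22,0],"twist": 0},
  {"linear": [-0.18,0.27,0],"twist": 0},
  {"linear": [-0.14,0.28,0],"twist": 0},
  {"linear": [-0.08,0.31,0],"twist": 0},
  {"linear": [-0.03,0.32,0],"twist": 0},
  {"linear": [0.03,0.32,0],"twist": 0},
  {"linear": [0.08,0.31,0],"twist": 0},
  {"linear": [0.14,0.29,0],"twist": 0},
  {"linear": [0.18,0.26,0],"twist": 0},
  {"linear": [0.22,0.22,0],"twist": 0},
  {"linear": [0.26,0.18,0],"twist": 0},
])

```text
t: 13.43
tool_pos: [0.488, 0.026, 0.1032]
tcp_rot: [3.141, 0.001, 0.093]
ft_force: [-3.0, -4.9, 9.8]
grip_width: 0.229
grasp_force: 15.0
```

Emit:
move_arm([
  {"linear": [0.07,0.03,0],"twist": 0},
  {"linear": [0.07,0.03,0],"twist": 0},
  {"linear": [0,0,0],"twist": 0},
  {"linear": [0,0,0],"twist": 0},
])

```text
t: 13.77
tool_pos: [0.4913, 0.0277, 0.1031]
tcp_rot: [-3.141, 0.001, 0.093]
ft_force: [-4.3, -0.4, 11.0]
grip_width: 0.229
grasp_force: 15.0
```

Emit:
move_arm([
  {"linear": [0,0,0],"twist": 0},
  {"linear": [0,0,0],"twist": 0},
  {"linear": [0,0,0],"twist": 0},
  {"linear": [0,0,0],"twist": 0},
  {"linear": [0,0,0.3],"twist": 0},
  {"linear": [0,0,0.7],"twist": 0},
  {"linear": [0,0,0.9],"twist": 0},
  {"linear": [0,0,1],"twist": 0},
  {"linear": [0,0,1],"twist": 0},
  {"linear": [0,0,0],"twist": 0},
], grip=0.55)

```text
t: 14.6
tool_pos: [0.4937, 0.0272, 0.2049]
tcp_rot: [3.141, -0.007, 0.093]
ft_force: [-0.1, -0.8, 0.7]
grip_width: 0.549
grasp_force: 0.0
```

Emit:
move_arm([
  {"linear": [-0.27,0.88,0],"twist": 0},
  {"linear": [-0.27,0.88,0],"twist": 0},
  {"linear": [-0.27,0.88,0],"twist": 0},
  {"linear": [-0.27,0.88,0],"twist": 0},
  {"linear": [-0.27,0.88,0],"twist": 0},
  {"linear": [0,0,0],"twist": 0},
  {"linear": [0,0,0],"twist": 0},
  {"linear": [0,0,0],"twist": 0},
], grip=0)

```text
t: 15.27
tool_pos: [0.4581, 0.1367, 0.2001]
tcp_rot: [3.141, 0.0, 0.093]
ft_force: [0.1, 0.8, -0.4]
grip_width: 0.035
grasp_force: 0.0
```

Run:
```python
from h import *
np.set_printoptions(precision=4,suppress=True)
o=robot.get_obs();print(o["t"],o["tool_pos"],o["ft_force"],o["grip_width"])
p=robot.read_camera("wrist"); cv2.imwrite("pics/w2.png",p["frame"][:,:,::-1])
q=robot.read_camera("top")
for im in (p,q):
  for n in ("axis","knob_mid","lock_tab"):
    for r in robot.landmark_of(n,im)[:1]:
        print(n,round(r["confidence"],2),np.round(r["centre"]),at_z(im,r["centre"],Z[n]))
```

```text
15.2667 [0.4581 0.1367 0.2001] [ 0.0668  0.823  -0.405 ] 0.03461715238105125
axis 0.55 [566. 178.] [ 0.5119 -0.0118  0.105 ]
knob_mid 0.59 [498. 213.] [0.488  0.0286 0.113 ]
lock_tab 0.84 [365. 236.] [0.4593 0.1038 0.09  ]
axis 0.82 [319. 240.] [ 0.5067 -0.0137  0.105 ]
knob_mid 0.43 [302. 244.] [0.494  0.0298 0.113 ]
lock_tab 0.74 [320. 244.] [ 0.4969 -0.0142  0.09  ]
```

View pics/w2.png

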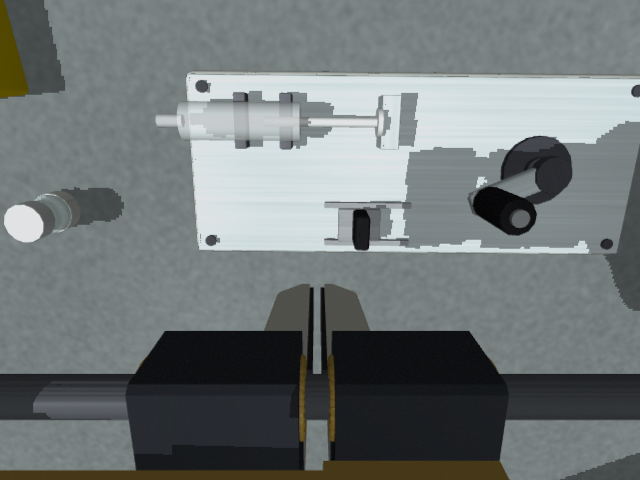

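Emit:
move_arm([
  {"linear": [0,0,-1],"twist": 0},
  {"linear": [0,0,-1],"twist": 0},
  {"linear": [0,0,-1],"twist": 0},
  {"linear": [0,0,-1],"twist": 0},
  {"linear": [0,0,-0.6],"twist": 0},
  {"linear": [0,0,-0.4],"twist": 0},
  {"linear": [0,0,0],"twist": 0},
  {"linear": [0,0,0],"twist": 0},
])

```text
t: 16.33
tool_pos: [0.4582, 0.1371, 0.0754]
tcp_rot: [3.142, 0.0, 0.093]
ft_force: [-0.3, 0.0, -0.5]
grip_width: 0.001
grasp_force: 0.0
```

Emit:
move_arm([
  {"linear": [0.02,-0.2,0],"twist": 0},
  {"linear": [0.02,-0.2,0],"twist": 0},
  {"linear": [0.02,-0.2,0],"twist": 0},
  {"linear": [0.02,-0.2,0],"twist": 0},
  {"linear": [0.02,-0.2,0],"twist": 0},
  {"linear": [0.02,-0.2,0],"twist": 0},
  {"linear": [0,0,0],"twist": 0},
  {"linear": [0,0,0],"twist": 0},
])

```text
t: 17.0
tool_pos: [0.4609, 0.1067, 0.0751]
tcp_rot: [3.141, 0.0, 0.092]
ft_force: [0.1, 0.7, -0.1]
grip_width: 0.001
grasp_force: 0.0
```

Emit:
move_arm([
  {"linear": [0.01,-0.1,0],"twist": 0},
  {"linear": [0.01,-0.1,0],"twist": 0},
  {"linear": [0,0,0],"twist": 0},
])

```text
t: 17.25
tool_pos: [0.4613, 0.1029, 0.0751]
tcp_rot: [-3.14, 0.0, 0.092]
ft_force: [-1.2, 9.8, -0.4]
grip_width: 0.006
grasp_force: 5.0
```

Run:
```python
from h import *
p=robot.read_camera("wrist"); cv2.imwrite("pics/w3.png",p["frame"][:,:,::-1])
for r in robot.landmark_of("lock_tab",p)[:2]: print(r["confidence"],r["centre"],at_z(p,r["centre"],.09))
```

```text
0.83 [368.2, 318.6] [0.46398524 0.08243399 0.09      ]
```

View pics/w3.png

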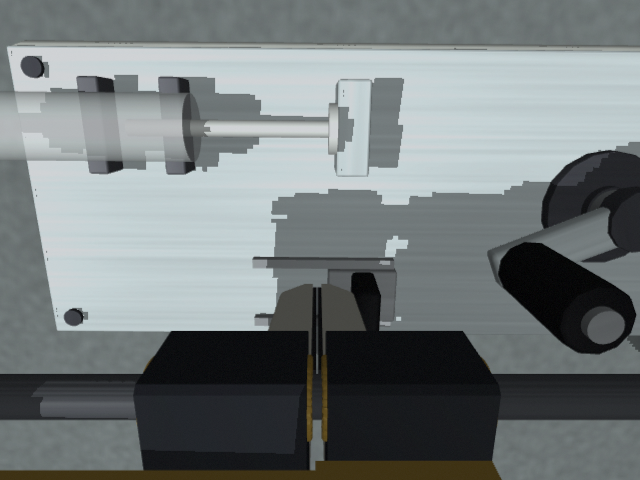

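Emit:
move_arm([
  {"linear": [0.01,-0.08,0],"twist": 0},
  {"linear": [0,0,0],"twist": 0},
  {"linear": [0,0,0],"twist": 0},
])

```text
t: 17.6
tool_pos: [0.4613, 0.1024, 0.0751]
tcp_rot: [-3.138, 0.0, 0.091]
ft_force: [-3.8, 24.7, 1.2]
grip_width: 0.005
grasp_force: 12.5
```

Firm end stop: force rose to 25 N with no movement, so the tab is home. I'll back off, rise and check.

Emit:
move_arm([
  {"linear": [-0.01,0.1,0],"twist": 0},
  {"linear": [-0.03,0.3,0],"twist": 0},
  {"linear": [-0.03,0.3,0],"twist": 0},
  {"linear": [0,0,0.7],"twist": 0},
  {"linear": [0,0,1],"twist": 0},
  {"linear": [0,0,1],"twist": 0},
  {"linear": [0,0,1],"twist": 0},
  {"linear": [0,0,1],"twist": 0},
  {"linear": [0,0,1],"twist": 0},
  {"linear": [0,0,0],"twist": 0},
  {"linear": [0,0,0],"twist": 0},
  {"linear": [0,0,0],"twist": 0},
])

```text
t: 18.6
tool_pos: [0.4596, 0.1177, 0.2169]
tcp_rot: [3.141, 0.001, 0.093]
ft_force: [-0.0, 0.2, -0.6]
grip_width: 0.004
grasp_force: 0.0
```

Run:
```python
from h import *
p=robot.read_camera("wrist")
o=robot.get_obs(); print(o["t"],o["tool_pos"],o["ft_force"])
A=np.array([.5115,-.0145]);R=np.array([[.9958,.0919],[-.0919,.9958]])
for n in ("lock_tab","knob_mid"):
  for r in robot.landmark_of(n,p)[:1]:
    w=at_z(p,r["centre"],Z[n]); d=w[:2]-A; print(n,r["confidence"],w,R@d,np.degrees(np.arctan2(d[1],d[0])))
```

```text
18.65 [0.4594729  0.1176816  0.21657343] [-0.38594606  0.66401045 -0.73205735]
lock_tab 0.86 [0.46327247 0.08408698 0.09      ] [-0.03896483  0.10260503] 116.06730749170097
knob_mid 0.87 [0.48960558 0.02737509 0.113     ] [-0.01795414  0.04371131] 117.60285074636782
```

```bash
python3 -c "
from cell import robot
print(robot.sign_off())"
```

```text
the job is handed in; nothing more can be done
None
```

I wound the crank gently back onto its stop and then forward two full turns. After letting go of the crank I pushed the lock tab until it stood firm on its end stop, moved the arm clear and handed the job in. No verdict was shown, and the last camera reading of the tab (y = 102.6 mm, good to about 2 mm) was just outside the 102.5 mm limit, so "fully home" rests on the firm 25 N stop I felt.

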